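# Load the bronze flanged bush in the inspection fixture

### The arm

A 7-joint arm with a two-finger parallel gripper is mounted at the origin on the work surface. World frame = base frame: x ahead of the robot, y to its left, z up, the work surface at z = 0. Lengths are in m, angles in rad, forces in N, time in s.
With the tool pointing down it reaches from about 0.425 to 0.875 m from the base axis. Payload 4.7 kg.
Tool frame: the origin (TCP) lies at the very end of the fingers, on their centre line; the grasp point (between the pads) lies arm.grip_point_offset behind it (arm.grip_point_offset is the distance from the TCP to the grasp point, in m); y points along the fingers, z is the direction in which the jaws open and shut, and the axes are right-handed (so a half turn about y gives the same grasp; the last joint's range is limited). The gripper opens to 87 mm and grips with 3 to 60 N. Pads are 19 mm wide; open, the fingers measure 117 mm over their backs; the gripper's body (75 mm by 190 mm) begins 51 mm behind the grasp point.
Start: joints at [-1.243, 0.321, -0.07, 1.45, 0.023, 1.371, -0.057], TCP at [0.201, 0.618, 0.223] pointing down, gripper open.
Joint ranges: [-2.86, 2.86], [-0.3, 2.09], [-1.38, 1.24], [0.06, 2.45], [-1.56, 4.7], [0.09, 2.05], [-2.69, 2.69]. Speed limits (rad/s): [2.57, 2.57, 3.14, 3.14, 3.14, 3.14, 3.14].

### API

Orientations are given as a unit quaternion [x, y, z, w].
In Python, from station import arm gives the robot as it stands.
- The arm moves only by the tool servo_tool, never from a script. Its arguments are lists of equal length, an entry for each row: "xyz": the shift along the world's x, y, z in m, a list of three; "dr": the turn, a rotation vector about the world's x, y, z in rad, a list of three; "gripper": the opening, from 0 (shut) to 1 (fully open). In form: {"xyz": [[dx, dy, dz], ...], "dr": [[rx, ry, rz], ...], "gripper": [gripper, ...]}. A call has 1 to 12 rows; each row shifts and turns the commanded pose from where the row before left it; what a row does not reach is not made up. A row lasts 1/12 s, in which the tool goes at most 41.7 mm and 7.16 degrees, less where a joint would pass 70% of its speed; a pose out of reach is approached as far as the arm can. A call is refused whole if a number of a shift passes 0.0417 or a number of a turn 0.125, either way. A call with a gripper value outside its range is refused whole. The fingers move at their own pace and stop on an object; "grip_force" is the grip in N (left out, the last holds). Time passes only in rows, so rows that do not move let the fingers close. It gives the time, the measured TCP pose, the force and the opening at its end, in the units of the state.
- arm.state(): the state, without advancing time (a new reading comes with each control period).
- arm.snapshot(name): name is "side" or "top" or "wrist"; returns a dict with "color" (400x640x3 uint8, blue, green, red), "mtx" (3x3 intrinsics, pixels), "extrinsics" (4x4, takes a point from world to camera coordinates). Camera axes: x right, y down, z forward; pixel columns grow to the right and rows downward; lengths in m; the calibration is good to about 2 mm. A picture is of the moment at which its call begins. There is no depth.
- arm.finish_job(): hands the job in, once; it reports no verdict.
The state is a dict: "time_s": time; "joint_pos": joint angles; "dq": joint speeds; "tau": joint torques, N m; "tcp_pos": TCP position; "orientation": TCP orientation; "contact_force": force on the tool from outside, world axes, zero at the start; "moment": the same for the moment, N m; "opening": finger opening in m.
Only numpy, scipy, OpenCV 4.12 (cv2) and the standard library are available. Lean on these libraries where they do the work, as an engineer would, in place of code of your own. Each camera call takes 0.05 s, during which the arm holds its last target.

### The job

Pick up the brass-coloured flanged bush and slide it sideways into the open front of the slotted plate, its flange going under the plate, until its barrel is pressed firmly against the stop screw. Then push the red-handled wedge across in front of it until it jams snugly and holds the bush tight between wedge and screw, and let go. Use no more than a firm finger push (well under 25 N) when pressing on screw and wedge, keep the bush upright, and leave the steel bush and the plain sleeve where they stand.

Things in the scene. Friction and masses are not known exactly. Their poses are not given: they have to be found in the camera images.
- bush: Brass-coloured flanged bush, 0.27 to 0.5 kg, upright on its flange. Barrel 30 mm in diameter, 90 mm tall in all; flange 52 mm across, 6 mm thick, at the foot. Origin: centre of its underside, z up its axis; yaw means nothing. Hold it by the top 35 mm so that the fingers clear stop block and wedge in the fixture.
- steel_bush: Bystander: grey steel flanged bush of the very same shape and size. Origin at the centre of its underside. Leave it.
- sleeve: Bystander: brass-coloured plain sleeve without a flange, 30 mm in diameter, 70 mm tall. Origin at the centre of its underside. Leave it.
- fixture: Fixed holding fixture. Origin on the bench under the slot's centre line; x points the way the bush slides in, y across, z up. Blue base plate: x -115 to 75, y -168 to 85 mm, top at z 12. Steel slotted plate over it: x -54 to 48, z 22 to 32, so the flange has a gap 10 mm high and 60 mm wide between side walls. Rails 10 mm high lie on the plate's front edge beside the slot mouth.
- slot_mouth (a point): Point on the slot's centre line at the plate's top face, fixture x -54, y 0, z 32 mm. The slot runs from here along the fixture's +x: 50 mm wide here, narrowing to 33 mm at x -42, closed at x 24 mm. The base in front (x -115 to -54 mm) is a free landing. The fixture, screw, wedge and bush are oiled and slide easily on one another.
- stop_block: Yellow bracket at the closed end of the slot (x 30 to 48, y -16 to 16, z 32 to 53 mm). Origin and axes as the fixture's. It carries, as part of it, a stop screw 10 mm thick along x at y 0, z 43, flat tip towards -x, locked at a setting that varies: the bush's axis comes home anywhere from x -14.5 to 3.5 mm. The setting is not reported: feel for it. Press at most 25 N.
- wedge: Steel wedge, slides only along the fixture's +y on the slotted plate (5 N drag, stays put; 100 mm travel, starts 0 to 12 mm along, clear of the slot). Axes as the fixture's; origin: front corner of its tip, underside, at fixture x -41, z 33, y -34 to -22 at the start. 14 mm high; face to the bush tapers 0.35 mm per mm over 70 mm behind the tip, which points to +y and is 10 mm thick.
- wedge_handle (a point): Centre of the top of the wedge's red upright handle, 16 mm (x) by 14 mm (y), 48 mm tall, top at z 95, in the wedge frame at x 8, y -110. Push its -y face or pinch it. With the bush on the screw the wedge jams with its origin at fixture y 1 to 55 mm, set by the screw; pushed there with 12 to 20 N it jams and stays tight by itself. Push at most 25 N.
Mind the look-alikes: they are no part of the job. What is shaped like the bush but green is not meant.

How it is judged:
By the outcome, as a careful person would: the job done as asked, in the order asked, and still so for the second after the job is handed in, with the robot touching nothing.
It also fails if it takes over 72 s, if anything falls off the work surface, if the arm or the gripper's body presses on something with over 40 N, if the wrist force passes 120 N, or if a joint passes its speed limit or range.

## Working session

There is one attempt and no reset: what is moved stays moved. The work goes in short steps, Python scripts to look and compute and a tool call to move; the robot and the scene stay as the last step left them, time stands still between calls to the robot, and variables do not carry over. Pictures are saved under pics/ and viewed, and the job is handed in when it is done.

Besides the shell and the picture viewer there is one more tool, called after "Request:" in YAML: its name, and indented under it one key for each argument. servo_tool: Moves the arm, as the interface text tells. Its arguments: {"type":"object","properties":{"xyz":{"type":"array","items":{"type":"array","items":{"type":"number"}}},"dr":{"type":"array","items":{"type":"array","items":{"type":"number"}}},"gripper":{"type":"array","items":{"type":"number"}},"grip_force":{"type":"number"}},"required":["xyz","dr","gripper"]}

```bash
ls; mkdir -p pics; python3 - <<'E'
from station import arm
import cv2,json
s=arm.state(); print(s); print(arm.grip_point_offset)
for n in("side","top","wrist"):
    d=arm.snapshot(n); cv2.imwrite(f"pics/{n}0.png",d["color"]); print(n,d["mtx"],d["extrinsics"])
E
```

```text
pics
{'time_s': 0.0, 'joint_pos': array([-1.24289856,  0.32182492, -0.07005933,  1.45168215,  0.02259475,
        1.37080153, -0.05690702]), 'dq': array([ 8.14481592e-04, -3.44461915e-04, -4.95626744e-05,  7.09767842e-05,
       -1.08820616e-03, -7.76019595e-04, -1.94263986e-04]), 'tau': array([-6.89612830e-05, -4.91294217e+01, -4.03931066e-01, -3.12520158e+01,
       -6.38339971e-02,  4.40702587e-02,  1.99071592e-04]), 'tcp_pos': array([0.20052598, 0.61770709, 0.22145648]), 'orientation': array([ 0.69909919, -0.1105609 ,  0.11041927, -0.69774221]), 'contact_force': array([ 0.50475215, -0.60714783, -0.09571986]), 'moment': array([0.02419181, 0.04477788, 0.01805127]), 'opening': 0.08707205862634994}
0.0187
side [[364.74370008   0.         322.66295072]
 [  0.         364.74370008 206.00750448]
 [  0.           0.           1.        ]] [[ 0.9988325  -0.04717906 -0.01038128 -0.53213734]
 [-0.03389961 -0.53144721 -0.84641283  0.13784277]
 [ 0.03441586  0.84577657 -0.5324261   0.73667229]
 [ 0.          0.          0.          1.        ]]
top [[443.21847606   0.         313.21555716]
 [  0.         443.21847606 199.2894357 ]
 [  0.           0.           1.        ]] [[ 0.0146335  -0.9992629   0.03548976  0.05332836]
 [-0.99801709 -0.01676995 -0.06066836  0.55293334]
 [ 0.0612188  -0.03453159 -0.99752686  1.02091065]
 [ 0.          0.          0.          1.        ]]
wrist [[325.15062134   0.         317.15610737]
 [  0.         325.15062134 195.73361286]
 [  0.           0.           1.        ]] [[ 0.30965935  0.9508438  -0.00267628 -0.64911309]
 [ 0.91706431 -0.29791248  0.26503056 -0.0319139 ]
 [ 0.25120537 -0.08452351 -0.9642363   0.39155997]
 [ 0.          0.          0.          1.        ]]
```

View pics/side0.png

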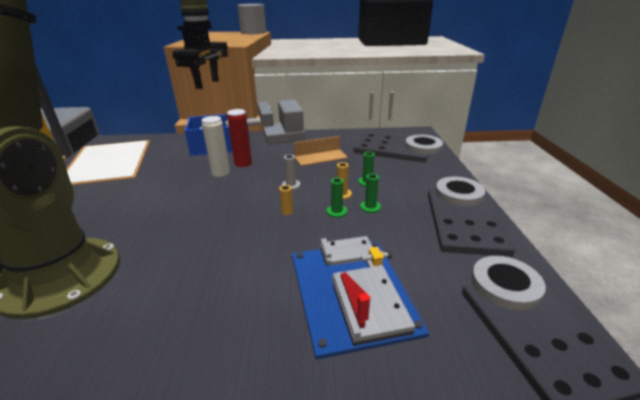

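View pics/top0.png

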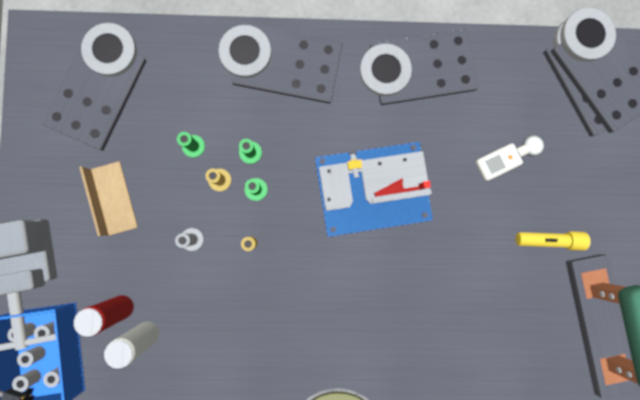

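View pics/wrist0.png

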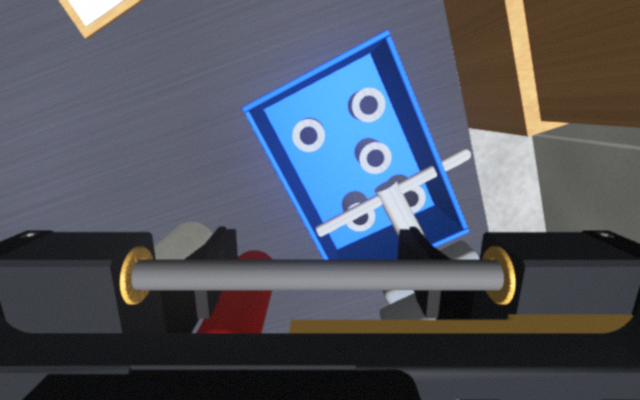

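Candidates, top image: brass at (218,179) has a flange, and brass at (248,243) is the plain sleeve. Grey at (190,239) is the steel bush, and three green ones stand at (190,145), (250,151) and (256,189). The one at (218,179) fits; I'll confirm it in an enlarged crop and measure.

```bash
cat > h.py <<'E'
import numpy as np,cv2
from station import arm
def ray(d,u,v,z):
    K=d["mtx"];E=d["extrinsics"];R=E[:3,:3];t=E[:3,3]
    c=-R.T@t; r=R.T@np.linalg.inv(K)@np.array([u,v,1.]); s=(z-c[2])/r[2]; return c+s*r
def proj(d,p):
    q=d["extrinsics"][:3,:3]@np.array(p)+d["extrinsics"][:3,3]; q=d["mtx"]@q; return q[:2]/q[2]
E
python3 - <<'E'
from h import *
d=arm.snapshot("top"); im=d["color"]
a=cv2.resize(im[120:260,165:305],None,fx=4,fy=4,interpolation=cv2.INTER_CUBIC); cv2.imwrite("pics/cropA.png",a)
a=cv2.resize(im[135:245,305:445],None,fx=5,fy=5,interpolation=cv2.INTER_CUBIC); cv2.imwrite("pics/cropB.png",a)
s=arm.snapshot("side"); b=s["color"]
cv2.imwrite("pics/cropC.png",cv2.resize(b[140:360,270:430],None,fx=2.7,fy=2.7,interpolation=cv2.INTER_CUBIC))
hsv=cv2.cvtColor(im,cv2.COLOR_BGR2HSV)
m=cv2.inRange(hsv,(100,150,60),(125,255,255)); m[:,:300]=0; m[:,450:]=0;m[:130]=0;m[240:]=0
print(cv2.boundingRect(m)); 
pts=cv2.findNonZero(m); print(cv2.minAreaRect(pts))
E
```

```text
(316, 143, 115, 92)
((373.3304443359375, 188.41876220703125), (78.219970703125, 104.35140991210938), 81.08507537841797)
```

View pics/cropA.png

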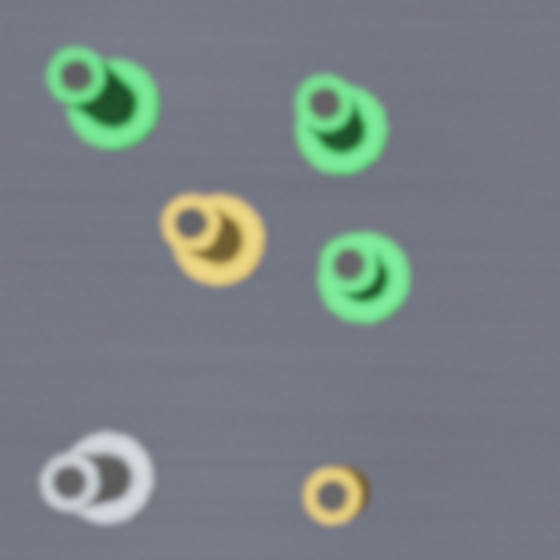

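View pics/cropB.png

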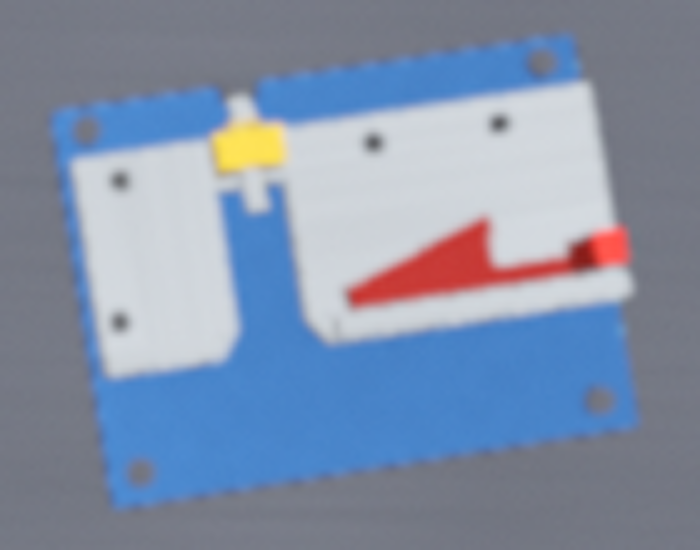

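View pics/cropC.png

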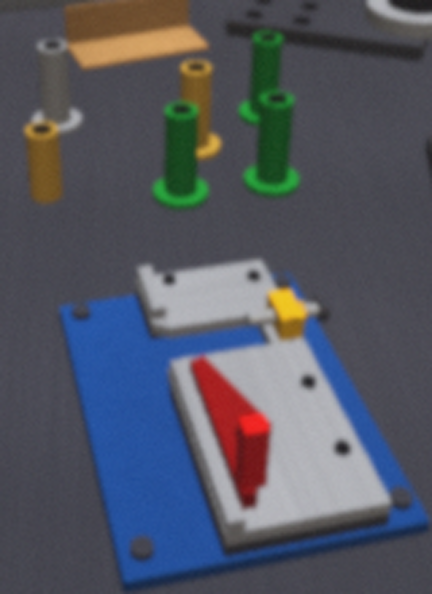

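Confirmed: the flanged brass bush is at top (218,179), with its flange ring in the crop at about (220,240). Now the fixture pose and the bush, sleeve and wedge positions.

```bash
python3 - <<'E'
from h import *
from scipy.optimize import least_squares
from scipy.spatial.transform import Rotation as Ro
d=arm.snapshot("top"); s=arm.snapshot("side"); im=d["color"]
hsv=cv2.cvtColor(im,cv2.COLOR_BGR2HSV)
m=cv2.inRange(hsv,(100,120,60),(125,255,255)); m[:,:300]=0; m[:,450:]=0;m[:130]=0;m[240:]=0
hull=cv2.convexHull(cv2.findNonZero(m))
fill=np.zeros_like(m); cv2.fillPoly(fill,[hull],255)
q=cv2.approxPolyDP(hull,6,True)[:,0]; print(q.tolist())
# world hull pts
P=np.array([[311.5+0,0]]) 
def crop2px(u,v): return 305+ (u+.5)/5-.5,135+(v+.5)/5-.5
def fit(obs):
    def f(p):
        c,sn=np.cos(p[2]),np.sin(p[2]); r=[]
        for (x,y,z),(u,v) in obs:
            r+=list(proj(d,[p[0]+c*x-sn*y,p[1]+sn*x+c*y,z])-np.array([u,v]))
        return r
    o=least_squares(f,[.55,-.1,.1]); return o.x,np.round(o.fun,2)
base=[((-.115,.085,.012),(112,507)),((-.115,-.168,.012),(637,428)),((.075,-.168,.012),(577,35)),((.075,.085,.012),(52,112))]
x,r=fit([(a,crop2px(*b)) for a,b in base]); print("fix",x,np.degrees(x[2]),r)
F=x
def fx(p):
    c,sn=np.cos(F[2]),np.sin(F[2]); dx,dy=p[0]-F[0],p[1]-F[1]; return np.round([c*dx+sn*dy,-sn*dx+c*dy],4)
for n,uv,z in (("plate FL mouth",(225,362),.032),("mouthR",(333,344),.032),("plate FR",(633,296),.032),("plate FL",(107,377),.032),("plate BR",(590,82),.032),("tip",(350,302),.047),("handle",(609,246),.095),("screw tip",(257,210),.043)):
    print(n,fx(ray(d,*crop2px(*uv),z)))
def c2(u,v): return 165+(u+.5)/4-.5,120+(v+.5)/4-.5
# bush: masks
mb=cv2.inRange(hsv,(15,60,120),(32,255,255)); mb[:,:200]=0;mb[:,300:]=0;mb[:130]=0;mb[260:]=0
n,l,st,ce=cv2.connectedComponentsWithStats(mb); print(st,ce)
for nm,uv,z in (("flange",(219.5,240),.006),("top",(191.5,223),.09),("g1f",(341,128),.006),("g1t",(325,104),.09),("g2f",(112,103),.006),("g3f",(363,278),.006),("g3t",(349,264),.09),("steel",(107,478),.006),("sleeve",(333,495),.07)):
    print(nm,ray(d,*c2(*uv),z).round(4))
print(Ro.from_quat(arm.state()["orientation"]).as_matrix().round(3))
# side check
cc=lambda u,v:(270+(u+.5)/2.7-.5,140+(v+.5)/2.7-.5)
print("side bush top",ray(s,*cc(197,66),.09).round(4),"handle top", fx(ray(s,*cc(253,421),.095)))
for p,uv in (((-.115,.085),(62,308)),((-.115,-.168),(126,585)),((.075,-.168),(428,525))): print(fx(ray(s,*cc(*uv),.012)),p)
E
```

```text
[[431, 219], [328, 235], [316, 158], [418, 142]]
fix [ 0.59333643 -0.03665991  0.16224024] 9.295680968210233 [-0.12  0.29  0.54  0.22 -0.33 -0.   -0.08 -0.52]
plate FL mouth [-0.0555  0.0243]
mouthR [-0.0546 -0.0266]
plate FR [-0.0529 -0.1689]
plate FL [-0.0544  0.0793]
plate BR [ 0.0491 -0.1651]
tip [-0.0372 -0.0347]
handle [-0.0315 -0.1423]
screw tip [0.011  0.0005]
[[     0      0    640    400 255433]
 [   205    168     27     24    415]
 [   241    237     16     14    152]] [[319.706608   199.50717801]
 [218.38072289 179.05783133]
 [248.38157895 243.25      ]]
flange [0.5952 0.2827 0.006 ]
top [0.5956 0.2831 0.09  ]
g1f [0.663  0.2132 0.006 ]
g1t [0.662  0.2129 0.09  ]
g2f [0.6751 0.3478 0.006 ]
g3f [0.5743 0.1982 0.006 ]
g3t [0.5749 0.1979 0.09  ]
steel [0.455  0.3439 0.006 ]
sleeve [0.4495 0.2058 0.07  ]
[[ 0.951 -0.     0.309]
 [-0.309 -0.     0.951]
 [ 0.    -1.    -0.   ]]
side bush top [0.5991 0.2827 0.09  ] handle top [-0.0304 -0.1442]
[-0.1114  0.0775] (-0.115, 0.085)
[-0.1101 -0.1728] (-0.115, -0.168)
[ 0.0746 -0.1717] (0.075, -0.168)
```

Request:
servo_tool:
  xyz:
    - [0.0165, -0.014, 0.002]
    - [0.0165, -0.014, 0.002]
    - [0.0165, -0.014, 0.002]
    - [0.0165, -0.014, 0.002]
    - [0.0165, -0.014, 0.002]
    - [0.0165, -0.014, 0.002]
    - [0.0165, -0.014, 0.002]
    - [0.0165, -0.014, 0.002]
    - [0.0165, -0.014, 0.002]
    - [0.0165, -0.014, 0.002]
    - [0.0165, -0.014, 0.002]
    - [0.0165, -0.014, 0.002]
  dr:
    - [0, 0, -0.0456]
    - [0, 0, -0.0456]
    - [0, 0, -0.0456]
    - [0, 0, -0.0456]
    - [0, 0, -0.0456]
    - [0, 0, -0.0456]
    - [0, 0, -0.0456]
    - [0, 0, -0.0456]
    - [0, 0, -0.0456]
    - [0, 0, -0.0456]
    - [0, 0, -0.0456]
    - [0, 0, -0.0456]
  gripper: [1, 1, 1, 1, 1, 1, 1, 1, 1, 1, 1, 1]

```text
time_s: 1.35
tcp_pos: [0.4002, 0.4488, 0.2468]
orientation: [-0.642, 0.297, -0.297, 0.642]
contact_force: [0.8, 0.2, 0.6]
opening: 0.0868
```

Request:
servo_tool:
  xyz:
    - [0.0165, -0.014, 0]
    - [0.0165, -0.014, 0]
    - [0.0165, -0.014, 0]
    - [0.0165, -0.014, 0]
    - [0.0165, -0.014, 0]
    - [0.0165, -0.014, 0]
    - [0.0165, -0.014, 0]
    - [0.0165, -0.014, 0]
    - [0.0165, -0.014, 0]
    - [0.0165, -0.014, 0]
    - [0.0165, -0.014, 0]
    - [0.0165, -0.014, 0]
  dr:
    - [0, 0, -0.0456]
    - [0, 0, -0.0456]
    - [0, 0, -0.0456]
    - [0, 0, -0.0456]
    - [0, 0, -0.0456]
    - [0, 0, -0.0456]
    - [0, 0, -0.0456]
    - [0, 0, -0.0456]
    - [0, 0, -0.0456]
    - [0, 0, -0.0456]
    - [0, 0, -0.0456]
    - [0, 0, -0.0456]
  gripper: [1, 1, 1, 1, 1, 1, 1, 1, 1, 1, 1, 1]

```text
time_s: 2.35
tcp_pos: [0.5983, 0.2808, 0.2465]
orientation: [-0.538, 0.459, -0.459, 0.538]
contact_force: [0.1, 0.2, -0.6]
opening: 0.0873
```

Request:
servo_tool:
  xyz:
    - [0, 0, 0]
    - [0, 0, 0]
  dr:
    - [0, 0, 0]
    - [0, 0, 0]
  gripper: [1, 1]

```text
time_s: 2.52
tcp_pos: [0.5983, 0.2801, 0.2463]
orientation: [0.538, -0.459, 0.459, -0.538]
contact_force: [0.1, 1.2, 0.0]
opening: 0.0869
```

```bash
python3 - <<'E'
from h import *
from scipy.spatial.transform import Rotation as Ro
w=arm.snapshot("wrist"); cv2.imwrite("pics/wrist1.png",w["color"])
st=arm.state(); print(st["tcp_pos"],st["time_s"],st["joint_pos"].round(2)); print(Ro.from_quat(st["orientation"]).as_matrix().round(4))
for p in ((.5955,.283,.09),(.5955,.283,.006)): print(proj(w,p))
E
```

```text
[0.59711095 0.28190793 0.24631755] 2.5667 [-0.74  0.34  0.34  1.4  -0.11  1.42 -0.24]
[[ 1.604e-01 -6.000e-04  9.870e-01]
 [-9.870e-01  2.000e-04  1.604e-01]
 [-3.000e-04 -1.000e+00 -6.000e-04]]
[314.9021677  177.85695335]
[315.393716  163.5152054]
```

View pics/wrist1.png

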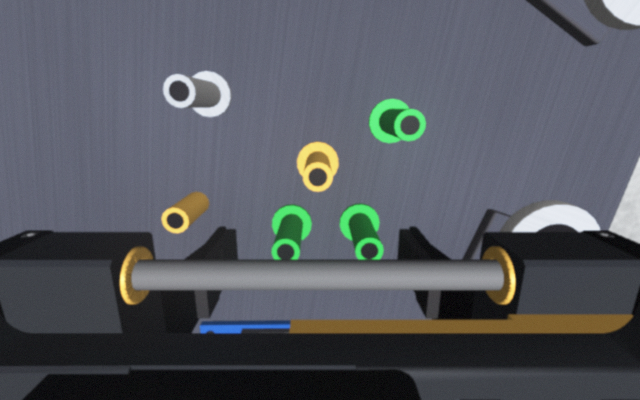

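Request:
servo_tool:
  xyz:
    - [-0.001, 0.002, -0.02]
    - [0, 0, -0.02]
    - [0, 0, -0.02]
    - [0, 0, -0.02]
    - [0, 0, -0.02]
    - [0, 0, -0.02]
    - [0, 0, -0.02]
    - [0, 0, -0.02]
    - [0, 0, -0.015]
    - [0, 0, -0.013]
    - [0, 0, 0]
    - [0, 0, 0]
  dr:
    - [0, 0, 0]
    - [0, 0, 0]
    - [0, 0, 0]
    - [0, 0, 0]
    - [0, 0, 0]
    - [0, 0, 0]
    - [0, 0, 0]
    - [0, 0, 0]
    - [0, 0, 0]
    - [0, 0, 0]
    - [0, 0, 0]
    - [0, 0, 0]
  gripper: [1, 1, 1, 1, 1, 1, 1, 1, 1, 1, 1, 1]

```text
time_s: 3.57
tcp_pos: [0.5949, 0.285, 0.0582]
orientation: [0.54, -0.458, 0.457, -0.539]
contact_force: [0.5, -0.5, 0.2]
opening: 0.0873
```

```bash
python3 - <<'E'
from h import *
w=arm.snapshot("wrist"); cv2.imwrite("pics/wrist2.png",w["color"])
print(arm.state()["tcp_pos"],proj(w,(.5955,.283,.09)))
E
```

```text
[0.59582718 0.28509003 0.05928103] [317.4098535  278.92584036]
```

View pics/wrist2.png

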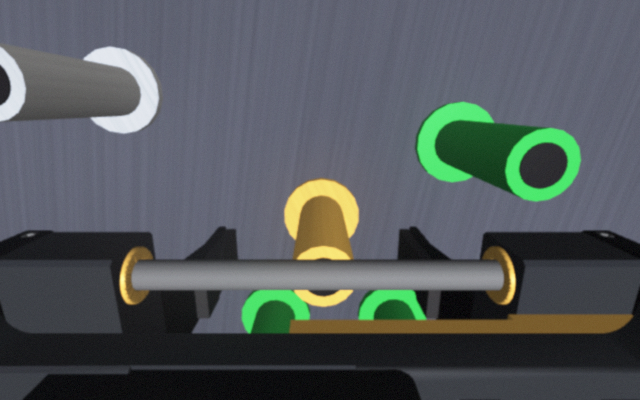

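The bush top is at (323,278) between the open pads. I'll nudge slightly and close.

Request:
servo_tool:
  xyz:
    - [0.001, -0.001, 0]
    - [0, 0, 0]
    - [0, 0, 0]
    - [0, 0, 0]
    - [0, 0, 0]
    - [0, 0, 0]
    - [0, 0, 0]
    - [0, 0, 0]
    - [0, 0, 0]
    - [0, 0, 0]
  dr:
    - [0, 0, 0]
    - [0, 0, 0]
    - [0, 0, 0]
    - [0, 0, 0]
    - [0, 0, 0]
    - [0, 0, 0]
    - [0, 0, 0]
    - [0, 0, 0]
    - [0, 0, 0]
    - [0, 0, 0]
  gripper: [1, 0.2, 0.2, 0.2, 0.2, 0.2, 0.2, 0.2, 0.2, 0.2]
  grip_force: 40

```text
time_s: 4.45
tcp_pos: [0.5966, 0.2832, 0.0585]
orientation: [0.539, -0.458, 0.458, -0.539]
contact_force: [-0.3, 0.7, 0.9]
opening: 0.0351
```

```bash
python3 - <<'E'
from h import *
s=arm.state(); print(s["tcp_pos"],s["opening"],s["contact_force"])
w=arm.snapshot("top")["color"]; cv2.imwrite("pics/top3.png",cv2.resize(w[110:270,150:450],None,fx=2.6,fy=2.6))
E
```

```text
[0.59664815 0.28323624 0.05852957] 0.03511964895710482 [-0.31841284  0.71834485  0.93427783]
```

View pics/top3.png

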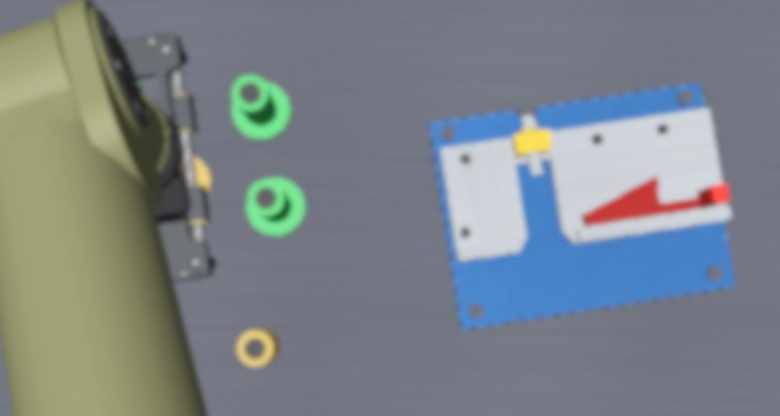

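Request:
servo_tool:
  xyz:
    - [0, 0, 0]
    - [0, 0, 0]
    - [0, 0, 0]
    - [0, 0, 0]
  dr:
    - [0, 0, 0]
    - [0, 0, 0]
    - [0, 0, 0]
    - [0, 0, 0]
  gripper: [0.1, 0.1, 0.1, 0.1]

```text
time_s: 4.83
tcp_pos: [0.5968, 0.2833, 0.0586]
orientation: [-0.539, 0.458, -0.458, 0.539]
contact_force: [1.4, -0.1, -0.1]
opening: 0.0292
```

Request:
servo_tool:
  xyz:
    - [0, 0, 0.01]
    - [0, 0, 0.02]
    - [0, 0, 0.03]
    - [0, 0, 0.03]
    - [0, 0, 0.03]
    - [0, 0, 0.02]
    - [0, 0, 0.01]
    - [0, 0, 0]
    - [0, 0, 0]
  dr:
    - [0, 0, 0]
    - [0, 0, 0]
    - [0, 0, 0]
    - [0, 0, 0]
    - [0, 0, 0]
    - [0, 0, 0]
    - [0, 0, 0]
    - [0, 0, 0]
    - [0, 0, 0]
  gripper: [0.1, 0.1, 0.1, 0.1, 0.1, 0.1, 0.1, 0.1, 0.1]

```text
time_s: 5.58
tcp_pos: [0.5961, 0.2831, 0.2079]
orientation: [0.539, -0.458, 0.458, -0.539]
contact_force: [-0.5, 0.3, -5.0]
opening: 0.0293
```

```bash
python3 - <<'E'
from h import *
s=arm.state(); print(s["tcp_pos"],s["opening"],s["contact_force"])
w=arm.snapshot("wrist")["color"]; cv2.imwrite("pics/w4.png",w)
w=arm.snapshot("side")["color"]; cv2.imwrite("pics/s4.png",cv2.resize(w[60:260,200:460],None,fx=3,fy=3))
E
```

```text
[0.59614766 0.28307756 0.2078727 ] 0.02931437607324522 [-0.51962664  0.30337581 -4.95709698]
```

View pics/s4.png

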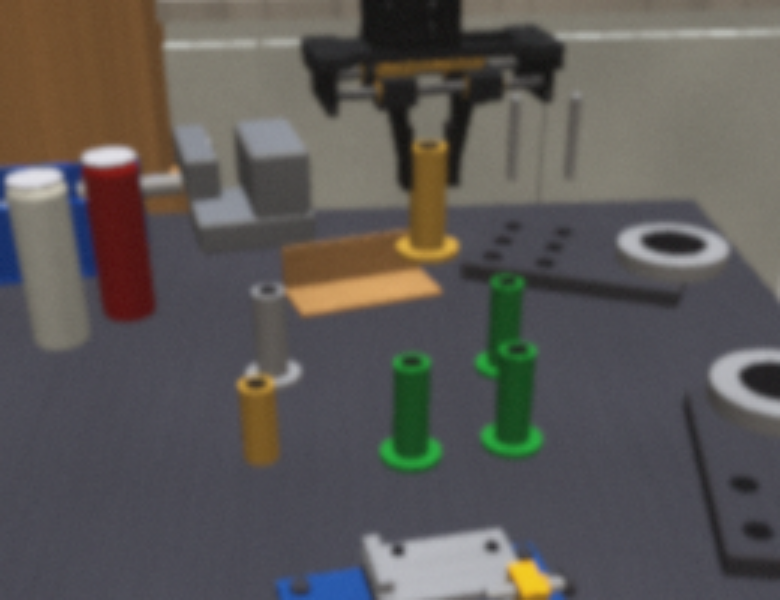

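View pics/w4.png

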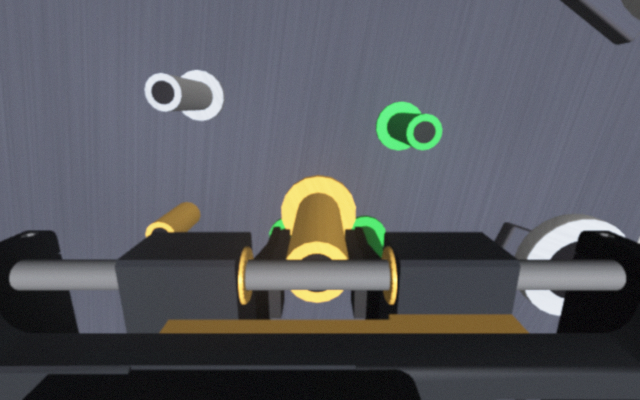

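Request:
servo_tool:
  xyz:
    - [-0.0072, -0.0278, 0]
    - [-0.0072, -0.0278, 0]
    - [-0.0072, -0.0278, 0]
    - [-0.0072, -0.0278, 0]
    - [-0.0072, -0.0278, 0]
    - [-0.0072, -0.0278, 0]
    - [-0.0072, -0.0278, 0]
    - [-0.0072, -0.0278, 0]
    - [-0.0072, -0.0278, 0]
    - [-0.0072, -0.0278, 0]
    - [-0.0072, -0.0278, 0]
    - [-0.0072, -0.0278, 0]
  dr:
    - [0, 0, 0]
    - [0, 0, 0]
    - [0, 0, 0]
    - [0, 0, 0]
    - [0, 0, 0]
    - [0, 0, 0]
    - [0, 0, 0]
    - [0, 0, 0]
    - [0, 0, 0]
    - [0, 0, 0]
    - [0, 0, 0]
    - [0, 0, 0]
  gripper: [0.1, 0.1, 0.1, 0.1, 0.1, 0.1, 0.1, 0.1, 0.1, 0.1, 0.1, 0.1]

```text
time_s: 6.68
tcp_pos: [0.5085, -0.0515, 0.2068]
orientation: [0.54, -0.458, 0.457, -0.538]
contact_force: [0.4, 0.2, -2.2]
opening: 0.029
```

Request:
servo_tool:
  xyz:
    - [0, 0, -0.02]
    - [0, 0, -0.02]
    - [0, 0, -0.02]
    - [0, 0, -0.02]
    - [0, 0, -0.015]
    - [0, 0, 0]
    - [0, 0, 0]
  dr:
    - [0, 0, 0]
    - [0, 0, 0]
    - [0, 0, 0]
    - [0, 0, 0]
    - [0, 0, 0]
    - [0, 0, 0]
    - [0, 0, 0]
  gripper: [0.1, 0.1, 0.1, 0.1, 0.1, 0.1, 0.1]

```text
time_s: 7.27
tcp_pos: [0.5086, -0.0504, 0.112]
orientation: [0.54, -0.459, 0.457, -0.538]
contact_force: [0.3, 0.4, -2.3]
opening: 0.0293
```

```bash
python3 - <<'E'
from h import *
from scipy.spatial.transform import Rotation as Ro
s=arm.state(); print(s["tcp_pos"],s["opening"],s["contact_force"],s["joint_pos"].round(2)); print(Ro.from_quat(s["orientation"]).as_matrix().round(4))
w=arm.snapshot("wrist"); cv2.imwrite("pics/w5.png",w["color"]); print(w["extrinsics"])
w=arm.snapshot("side")["color"]; cv2.imwrite("pics/s5.png",cv2.resize(w[160:360,250:450],None,fx=3,fy=3,interpolation=cv2.INTER_CUBIC))
w=arm.snapshot("top")["color"]; cv2.imwrite("pics/t5.png",cv2.resize(w[130:250,300:450],None,fx=5,fy=5,interpolation=cv2.INTER_CUBIC))
E
```

```text
[ 0.50863853 -0.05038064  0.11195186] 0.029344752214507924 [ 0.25975538  0.3827611  -2.25457022] [-0.45  0.12  0.54  1.94 -0.07  1.1   0.27]
[[ 1.618e-01 -4.000e-03  9.868e-01]
 [-9.868e-01 -8.000e-04  1.618e-01]
 [ 1.000e-04 -1.000e+00 -4.100e-03]]
[[ 0.98698996  0.16071399 -0.00467256 -0.4934665 ]
 [ 0.15615765 -0.95127845  0.26586481 -0.13020141]
 [ 0.03828329 -0.26313556 -0.963999    0.25140082]
 [ 0.          0.          0.          1.        ]]
```

View pics/w5.png

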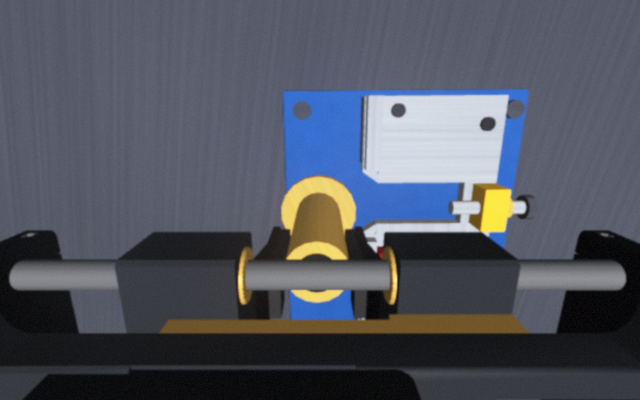

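View pics/s5.png

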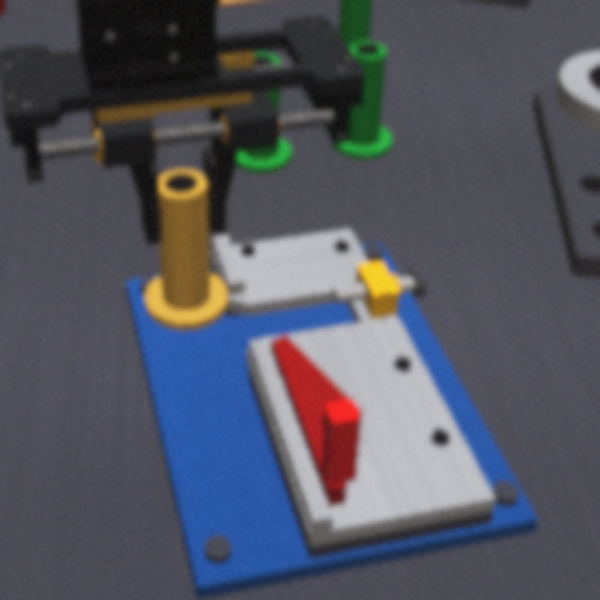

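View pics/t5.png

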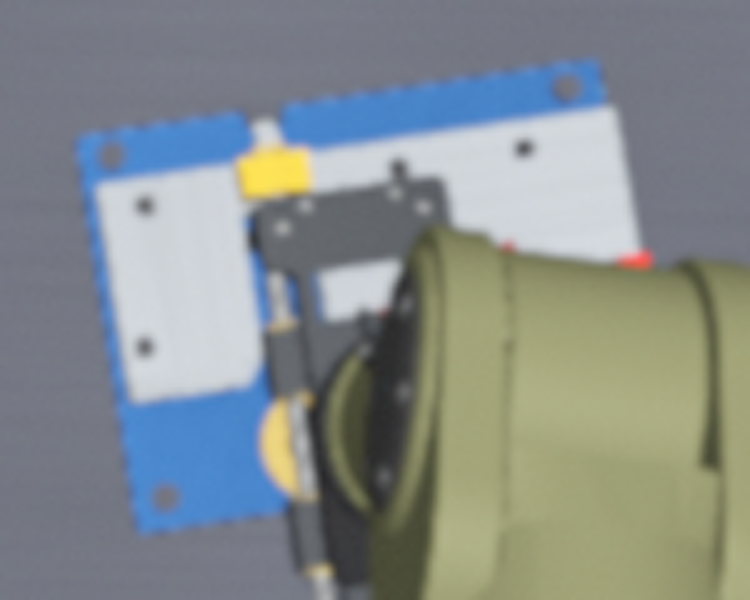

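```bash
python3 - <<'E'
from h import *
w=arm.snapshot("wrist"); im=w["color"]
F=[.59334,-.03666,.16224]
def fx(p):
    c,sn=np.cos(F[2]),np.sin(F[2]); dx,dy=p[0]-F[0],p[1]-F[1]; return np.round([c*dx+sn*dy,-sn*dx+c*dy],4)
g=cv2.cvtColor(im,cv2.COLOR_BGR2HSV)[:,:,1].astype(int)
for u in (400,415,430,445):
    col=g[170:235,u]; gr=np.diff(col); a=170+np.argmax(gr)+.5; b=170+np.argmin(gr)+.5
    print(u,a,b,fx(ray(w,u,a,.032)),fx(ray(w,u,b,.032)))
col=im[190:225,456].sum(1); print(col.tolist())
hsv=cv2.cvtColor(im,cv2.COLOR_BGR2HSV)
m=cv2.inRange(hsv,(100,150,60),(125,255,255)); ys,xs=np.nonzero(m); print(xs.min(),xs.max(),ys.min())
print("base +y edge",fx(ray(w,350,ys.min()-.5,.012)), "back edge",fx(ray(w,526,150,.012)))
print("screw",fx(ray(w,451,207.5,.043)))
t=arm.state()["tcp_pos"]; print("tcp",fx(t)); zb=t[2]-.0585
print("flange",fx(ray(w,319,209,zb+.006)),"top",fx(ray(w,319,271,zb+.09)), "top pred px",proj(w,[*t[:2],zb+.09]),proj(w,[*t[:2],zb+.006]))
mb=cv2.inRange(hsv,(15,60,60),(32,255,255)); mb[:170]=0; mb[310:]=0; mb[:,:270]=0;mb[:,370:]=0
ys,xs=np.nonzero(mb); 
print([ (r,np.nonzero(mb[r])[0].min(),np.nonzero(mb[r])[0].max()) for r in (180,190,200,210,285,295)],ys.min(),ys.max())
E
```

```text
400 181.5 217.5 [-0.0193  0.0163] [-0.0173 -0.0131]
415 181.5 217.5 [-0.0077  0.0163] [-0.0054 -0.0131]
430 181.5 217.5 [0.0039 0.0163] [ 0.0066 -0.0131]
445 181.5 217.5 [0.0155 0.0163] [ 0.0186 -0.0132]
[242, 235, 249, 257, 258, 276, 277, 281, 321, 402, 525, 615, 656, 659, 658, 651, 641, 649, 653, 661, 659, 594, 537, 543, 576, 600, 619, 626, 625, 626, 639, 646, 649, 651, 649]
279 521 89
base +y edge [-0.0578  0.0857] back edge [0.0869 0.0379]
screw [ 0.0177 -0.0013]
tcp [-0.0834 -0.0002]
flange [-0.0821  0.0037] top [-0.0826  0.0016] top pred px [317.28757462 274.59573826] [317.12194111 214.36334758]Traceback (most recent call last):
  File "<stdin>", line 19, in <module>
    return umr_minimum(a, axis, None, out, keepdims, initial, where)
ValueError: zero-size array to reduction operation minimum which has no identity
```

Request:
servo_tool:
  xyz:
    - [0, 0, -0.01]
    - [0, 0, -0.01]
    - [0, 0, -0.01]
    - [0, 0, -0.006]
    - [0, 0, -0.003]
    - [0, 0, 0]
    - [0, 0, 0]
  dr:
    - [0, 0, 0]
    - [0, 0, 0]
    - [0, 0, 0]
    - [0, 0, 0]
    - [0, 0, 0]
    - [0, 0, 0]
    - [0, 0, 0]
  gripper: [0.1, 0.1, 0.1, 0.1, 0.1, 0.1, 0.1]

```text
time_s: 8.05
tcp_pos: [0.5102, -0.0504, 0.0744]
orientation: [0.539, -0.458, 0.458, -0.539]
contact_force: [0.5, 1.0, -2.3]
opening: 0.0293
```

```bash
cat >> h.py <<'E'
F=[.59334,-.03666,.16224]
def fx(p):
    c,sn=np.cos(F[2]),np.sin(F[2]); dx,dy=p[0]-F[0],p[1]-F[1]; return np.round([c*dx+sn*dy,-sn*dx+c*dy],4)
def rep():
    s=arm.state(); f=s["contact_force"]; c,sn=np.cos(F[2]),np.sin(F[2])
    print("t",s["time_s"],"fix xy",fx(s["tcp_pos"]),"z",s["tcp_pos"][2].round(4),"F fix",np.round([c*f[0]+sn*f[1],-sn*f[0]+c*f[1],f[2]],1),"open",s["opening"].round(4))
E
python3 - <<'E'
from h import *
rep()
w=arm.snapshot("side")["color"]; cv2.imwrite("pics/s6.png",cv2.resize(w[180:340,260:430],None,fx=3.5,fy=3.5,interpolation=cv2.INTER_CUBIC))
E
```

```text
Traceback (most recent call last):
  File "h.py", line 13, in rep
    print("t",s["time_s"],"fix xy",fx(s["tcp_pos"]),"z",s["tcp_pos"][2].round(4),"F fix",np.round([c*f[0]+sn*f[1],-sn*f[0]+c*f[1],f[2]],1),"open",s["opening"].round(4))
                                                                                                                                                  ^^^^^^^^^^^^^^^^^^
AttributeError: 'float' object has no attribute 'round'
```

Request:
servo_tool:
  xyz:
    - [0, 0, -0.002]
    - [0, 0, 0]
    - [0.005, 0.0008, 0]
    - [0.005, 0.0008, 0]
    - [0.005, 0.0008, 0]
    - [0.005, 0.0008, 0]
    - [0, 0, 0]
  dr:
    - [0, 0, 0]
    - [0, 0, 0]
    - [0, 0, 0]
    - [0, 0, 0]
    - [0, 0, 0]
    - [0, 0, 0]
    - [0, 0, 0]
  gripper: [0.1, 0.1, 0.1, 0.1, 0.1, 0.1, 0.1]

```text
time_s: 8.63
tcp_pos: [0.5318, -0.0467, 0.0728]
orientation: [-0.539, 0.457, -0.458, 0.539]
contact_force: [0.7, 0.1, -1.9]
opening: 0.0292
```

```bash
sed -i 's/s\["opening"\].round(4)/round(s["opening"],4)/' h.py
python3 - <<'E'
from h import *
rep()
w=arm.snapshot("side")["color"]; cv2.imwrite("pics/s6.png",cv2.resize(w[180:340,260:430],None,fx=3.5,fy=3.5,interpolation=cv2.INTER_CUBIC))
E
```

```text
t 8.6333 fix xy [-0.0624  0.    ] z 0.0728 F fix [ 0.7  0.  -1.9] open 0.0292
```

View pics/s6.png

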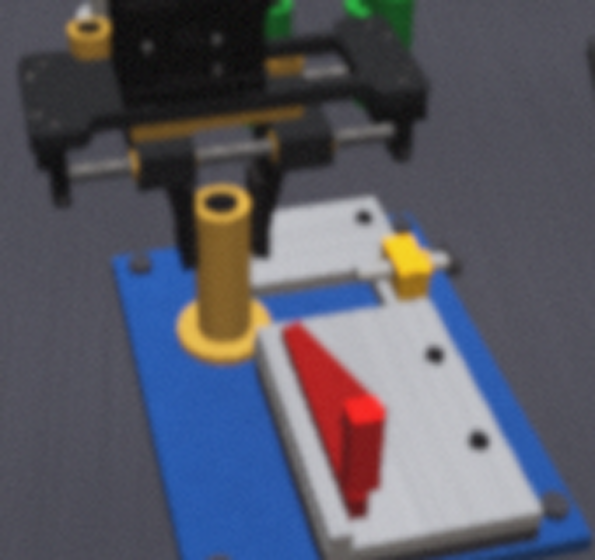

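The flange is under the plate's front edge with no contact force, so I'll continue.

Request:
servo_tool:
  xyz:
    - [0.004, 0.0007, 0]
    - [0.004, 0.0006, 0]
    - [0.004, 0.0007, 0]
    - [0.004, 0.0006, 0]
    - [0.004, 0.0007, 0]
    - [0, 0, 0]
  dr:
    - [0, 0, 0]
    - [0, 0, 0]
    - [0, 0, 0]
    - [0, 0, 0]
    - [0, 0, 0]
    - [0, 0, 0]
  gripper: [0.1, 0.1, 0.1, 0.1, 0.1, 0.1]

```text
time_s: 9.18
tcp_pos: [0.5513, -0.0435, 0.0727]
orientation: [-0.539, 0.457, -0.458, 0.539]
contact_force: [-0.7, -0.5, -3.5]
opening: 0.029
```

```bash
python3 -c "
from h import *
rep()"
```

```text
t 9.1833 fix xy [-0.0426  0.    ] z 0.0727 F fix [-0.8 -0.4 -3.5] open 0.029
```

Request:
servo_tool:
  xyz:
    - [0.004, 0.0007, 0]
    - [0.004, 0.0006, 0]
    - [0.004, 0.0007, 0]
    - [0.004, 0.0006, 0]
    - [0.003, 0.0005, 0]
    - [0, 0, 0]
  dr:
    - [0, 0, 0]
    - [0, 0, 0]
    - [0, 0, 0]
    - [0, 0, 0]
    - [0, 0, 0]
    - [0, 0, 0]
  gripper: [0.1, 0.1, 0.1, 0.1, 0.1, 0.1]

```text
time_s: 9.68
tcp_pos: [0.5701, -0.0405, 0.0726]
orientation: [-0.539, 0.457, -0.458, 0.539]
contact_force: [0.0, 0.7, -3.6]
opening: 0.0293
```

```bash
python3 -c "
from h import *
rep()"
```

```text
t 9.6833 fix xy [-0.0236 -0.    ] z 0.0726 F fix [ 0.1  0.7 -3.6] open 0.0293
```

Request:
servo_tool:
  xyz:
    - [0.002, 0.0003, 0]
    - [0.002, 0.0003, 0]
    - [0.002, 0.0004, 0]
    - [0.001, 0.0002, 0]
    - [0, 0, 0]
  dr:
    - [0, 0, 0]
    - [0, 0, 0]
    - [0, 0, 0]
    - [0, 0, 0]
    - [0, 0, 0]
  gripper: [0.1, 0.1, 0.1, 0.1, 0.1]

```text
time_s: 10.1
tcp_pos: [0.5765, -0.0395, 0.0726]
orientation: [-0.539, 0.458, -0.458, 0.539]
contact_force: [-0.8, 0.5, -3.3]
opening: 0.0288
```

```bash
python3 -c "
from h import *
rep()
w=arm.snapshot('wrist')['color']; cv2.imwrite('pics/w7.png',w)
"
```

```text
t 10.1 fix xy [-0.017 -0.   ] z 0.0726 F fix [-0.7  0.7 -3.3] open 0.0288
```

View pics/w7.png

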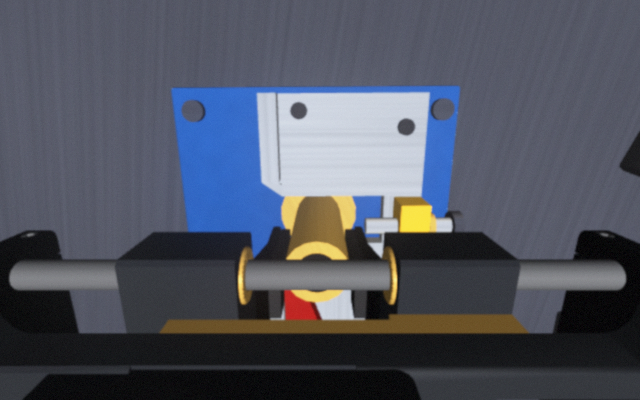

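The wrist view shows the barrel in the slot at (317,230) and the screw tip at (367,226), with a gap still to close.

Request:
servo_tool:
  xyz:
    - [0.001, 0.0002, 0]
    - [0.001, 0.0001, 0]
    - [0.001, 0.0002, 0]
    - [0.001, 0.0001, 0]
    - [0, 0, 0]
  dr:
    - [0, 0, 0]
    - [0, 0, 0]
    - [0, 0, 0]
    - [0, 0, 0]
    - [0, 0, 0]
  gripper: [0.1, 0.1, 0.1, 0.1, 0.1]

```text
time_s: 10.57
tcp_pos: [0.5805, -0.0389, 0.0726]
orientation: [-0.539, 0.458, -0.458, 0.539]
contact_force: [-0.8, 0.4, -3.5]
opening: 0.0291
```

Request:
servo_tool:
  xyz:
    - [0.001, 0.0002, 0]
    - [0.001, 0.0001, 0]
    - [0, 0, 0]
  dr:
    - [0, 0, 0]
    - [0, 0, 0]
    - [0, 0, 0]
  gripper: [0.1, 0.1, 0.1]

```text
time_s: 10.82
tcp_pos: [0.5825, -0.0385, 0.0726]
orientation: [-0.539, 0.458, -0.458, 0.539]
contact_force: [0.3, 0.4, -3.1]
opening: 0.0297
```

Now at fixture x ≈ -11, still no contact.

Request:
servo_tool:
  xyz:
    - [0.001, 0.0002, 0]
    - [0.001, 0.0001, 0]
    - [0, 0, 0]
  dr:
    - [0, 0, 0]
    - [0, 0, 0]
    - [0, 0, 0]
  gripper: [0.1, 0.1, 0.1]

```text
time_s: 11.07
tcp_pos: [0.5845, -0.0382, 0.0726]
orientation: [-0.539, 0.458, -0.458, 0.539]
contact_force: [0.2, -0.0, -3.0]
opening: 0.0289
```

Request:
servo_tool:
  xyz:
    - [0.001, 0.0002, 0]
    - [0.001, 0.0001, 0]
    - [0, 0, 0]
  dr:
    - [0, 0, 0]
    - [0, 0, 0]
    - [0, 0, 0]
  gripper: [0.1, 0.1, 0.1]

```text
time_s: 11.32
tcp_pos: [0.5865, -0.038, 0.0726]
orientation: [-0.539, 0.458, -0.458, 0.539]
contact_force: [1.7, -0.8, -3.0]
opening: 0.0293
```

Request:
servo_tool:
  xyz:
    - [0.001, 0.0002, 0]
    - [0, 0, 0]
  dr:
    - [0, 0, 0]
    - [0, 0, 0]
  gripper: [0.1, 0.1]

```text
time_s: 11.48
tcp_pos: [0.5874, -0.0378, 0.0726]
orientation: [-0.539, 0.458, -0.458, 0.539]
contact_force: [-0.0, 0.6, -2.9]
opening: 0.0292
```

Request:
servo_tool:
  xyz:
    - [0.001, 0.0001, 0]
    - [0, 0, 0]
  dr:
    - [0, 0, 0]
    - [0, 0, 0]
  gripper: [0.1, 0.1]

```text
time_s: 11.65
tcp_pos: [0.5884, -0.0377, 0.0726]
orientation: [-0.539, 0.458, -0.458, 0.539]
contact_force: [0.7, -0.1, -3.3]
opening: 0.0292
```

```bash
python3 -c "
from h import *
rep()
w=arm.snapshot('wrist')['color']; cv2.imwrite('pics/w8.png',w[180:320,230:440].repeat(3,0).repeat(3,1))
"
```

```text
t 11.65 fix xy [-0.005  -0.0002] z 0.0726 F fix [ 0.6 -0.2 -3.3] open 0.0292
```

View pics/w8.png

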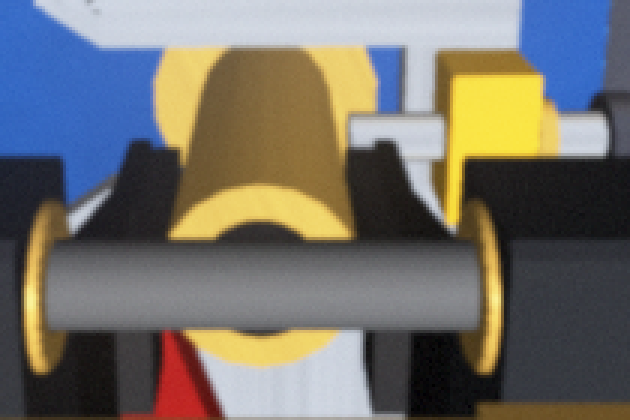

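The screw tip is at crop column 350 and the barrel edge near 340, so about 2-3 mm remain. Half-millimetre feeling steps now.

Request:
servo_tool:
  xyz:
    - [0.001, 0.0002, 0]
    - [0, 0, 0]
  dr:
    - [0, 0, 0]
    - [0, 0, 0]
  gripper: [0.1, 0.1]

```text
time_s: 11.87
tcp_pos: [0.5894, -0.0375, 0.0726]
orientation: [-0.539, 0.458, -0.458, 0.539]
contact_force: [-0.4, 0.2, -2.8]
opening: 0.0293
```

Request:
servo_tool:
  xyz:
    - [0.0005, 0.0001, 0]
    - [0, 0, 0]
  dr:
    - [0, 0, 0]
    - [0, 0, 0]
  gripper: [0.1, 0.1]

```text
time_s: 12.03
tcp_pos: [0.5899, -0.0374, 0.0726]
orientation: [-0.539, 0.458, -0.458, 0.539]
contact_force: [-0.2, -0.5, -3.5]
opening: 0.0291
```

Request:
servo_tool:
  xyz:
    - [0.0005, 0.0001, 0]
    - [0, 0, 0]
  dr:
    - [0, 0, 0]
    - [0, 0, 0]
  gripper: [0.1, 0.1]

```text
time_s: 12.2
tcp_pos: [0.5904, -0.0373, 0.0726]
orientation: [-0.539, 0.458, -0.458, 0.539]
contact_force: [0.4, -0.2, -3.4]
opening: 0.0295
```

Request:
servo_tool:
  xyz:
    - [0.0005, 0.0001, 0]
    - [0, 0, 0]
  dr:
    - [0, 0, 0]
    - [0, 0, 0]
  gripper: [0.1, 0.1]

```text
time_s: 12.37
tcp_pos: [0.5908, -0.0372, 0.0726]
orientation: [-0.539, 0.458, -0.458, 0.539]
contact_force: [0.0, 0.9, -3.3]
opening: 0.0289
```

Request:
servo_tool:
  xyz:
    - [0.0005, 0.0001, 0]
    - [0, 0, 0]
  dr:
    - [0, 0, 0]
    - [0, 0, 0]
  gripper: [0.1, 0.1]

```text
time_s: 12.53
tcp_pos: [0.591, -0.0372, 0.0724]
orientation: [0.539, -0.458, 0.458, -0.539]
contact_force: [0.3, 0.2, -2.1]
opening: 0.0292
```

Request:
servo_tool:
  xyz:
    - [0.0005, 0.0001, 0]
    - [0, 0, 0]
  dr:
    - [0, 0, 0]
    - [0, 0, 0]
  gripper: [0.1, 0.1]

```text
time_s: 12.7
tcp_pos: [0.5911, -0.0371, 0.0723]
orientation: [0.539, -0.458, 0.457, -0.539]
contact_force: [-1.8, -0.2, -1.8]
opening: 0.0292
```

```bash
python3 -c "
from h import *
rep(); print(arm.state()['moment'])
w=arm.snapshot('wrist')['color']; cv2.imwrite('pics/w9.png',w[180:320,230:440].repeat(3,0).repeat(3,1))
rep()
"
```

```text
t 12.7 fix xy [-0.0023 -0.0001] z 0.0723 F fix [-1.8  0.1 -1.8] open 0.0292
[-0.20041267  0.58905444 -0.01032738]
t 12.75 fix xy [-0.0023 -0.0002] z 0.0723 F fix [-2.  -0.1 -2.5] open 0.0291
```

View pics/w9.png

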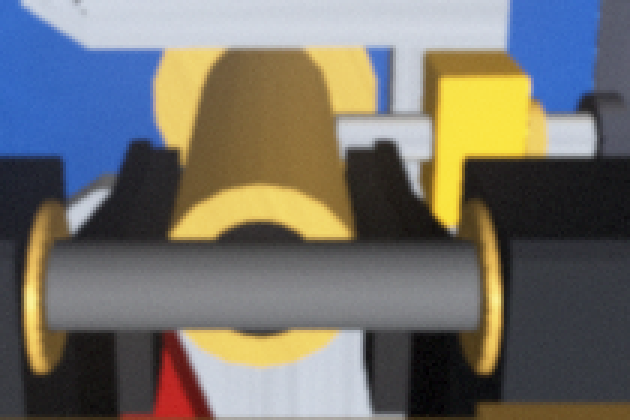

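Contact: the screw tip meets the barrel at crop (337,130), and Fx is falling. I'll press more firmly in small steps.

Request:
servo_tool:
  xyz:
    - [0.001, 0.0002, 0]
    - [0, 0, 0]
  dr:
    - [0, 0, 0]
    - [0, 0, 0]
  gripper: [0.1, 0.1]

```text
time_s: 12.92
tcp_pos: [0.5913, -0.0371, 0.072]
orientation: [0.54, -0.459, 0.457, -0.538]
contact_force: [-4.6, -1.4, -2.2]
opening: 0.0286
```

Request:
servo_tool:
  xyz:
    - [0.001, 0.0002, 0]
    - [0, 0, 0]
  dr:
    - [0, 0, 0]
    - [0, 0, 0]
  gripper: [0.1, 0.1]

```text
time_s: 13.08
tcp_pos: [0.5915, -0.0371, 0.0717]
orientation: [0.54, -0.459, 0.457, -0.538]
contact_force: [-6.7, -0.4, -1.2]
opening: 0.0292
```

```bash
python3 -c "
from h import *
from scipy.spatial.transform import Rotation as Ro
rep(); print(arm.state()['moment']);print(Ro.from_quat(arm.state()['orientation']).as_matrix().round(4)[:,1])
"
```

```text
t 13.0833 fix xy [-0.0019 -0.0001] z 0.0717 F fix [-6.7  0.7 -1.2] open 0.0292
[-0.4109909   1.77148937  0.01059754]
[-5.1e-03 -4.0e-04 -1.0e+00]
```

Request:
servo_tool:
  xyz:
    - [0.001, 0.0002, 0]
    - [0.001, 0.0002, 0]
    - [0, 0, 0]
    - [0, 0, 0]
  dr:
    - [0, 0, 0]
    - [0, 0, 0]
    - [0, 0, 0]
    - [0, 0, 0]
  gripper: [0.1, 0.1, 0.1, 0.1]

```text
time_s: 13.42
tcp_pos: [0.5917, -0.0371, 0.0711]
orientation: [0.541, -0.46, 0.456, -0.537]
contact_force: [-9.7, -1.7, -0.4]
opening: 0.0291
```

```bash
python3 -c "
from h import *
from scipy.spatial.transform import Rotation as Ro
rep(); print(arm.state()['moment']);print(Ro.from_quat(arm.state()['orientation']).as_matrix().round(4)[:,1])
"
```

```text
t 13.4167 fix xy [-0.0017 -0.0002] z 0.0711 F fix [-9.9 -0.1 -0.4] open 0.0291
[-0.47967409  2.51590558  0.01342146]
[-8.9e-03 -6.0e-04 -1.0e+00]
```

Request:
servo_tool:
  xyz:
    - [0.001, 0.0002, 0]
    - [0, 0, 0]
    - [0, 0, 0]
  dr:
    - [0, 0, 0]
    - [0, 0, 0]
    - [0, 0, 0]
  gripper: [0.1, 0.1, 0.1]

```text
time_s: 13.67
tcp_pos: [0.5918, -0.0371, 0.0709]
orientation: [0.541, -0.461, 0.455, -0.536]
contact_force: [-10.7, -1.8, -0.5]
opening: 0.0291
```

Request:
servo_tool:
  xyz:
    - [-0.0015, -0.0002, 0]
    - [-0.0015, -0.0003, 0]
    - [-0.0005, -0.0001, 0]
    - [0, 0, -0.001]
    - [0, 0, 0]
  dr:
    - [0, 0, 0]
    - [0, 0, 0]
    - [0, 0, 0]
    - [0, 0, 0]
    - [0, 0, 0]
  gripper: [0.1, 0.1, 0.1, 0.1, 0.1]

```text
time_s: 14.08
tcp_pos: [0.5914, -0.0371, 0.0707]
orientation: [0.54, -0.459, 0.457, -0.538]
contact_force: [-6.2, -1.6, -2.6]
opening: 0.0288
```

```bash
python3 -c "
from h import *
from scipy.spatial.transform import Rotation as Ro
rep(); print(arm.state()['moment']);print(Ro.from_quat(arm.state()['orientation']).as_matrix().round(4)[:,1])
"
```

```text
t 14.0833 fix xy [-0.002  -0.0001] z 0.0707 F fix [-6.3 -0.6 -2.6] open 0.0288
[-0.38695308  1.64291243  0.03350968]
[-4.1e-03 -4.0e-04 -1.0e+00]
```

Request:
servo_tool:
  xyz:
    - [-0.001, -0.0002, 0]
    - [-0.0005, -0.0001, 0]
    - [0, 0, -0.001]
    - [0, 0, 0]
  dr:
    - [0, 0, 0]
    - [0, 0, 0]
    - [0, 0, 0]
    - [0, 0, 0]
  gripper: [0.1, 0.1, 0.1, 0.1]

```text
time_s: 14.42
tcp_pos: [0.5912, -0.0371, 0.0705]
orientation: [0.539, -0.458, 0.457, -0.539]
contact_force: [-5.0, -0.3, -2.8]
opening: 0.0289
```

```bash
python3 -c "
from h import *
from scipy.spatial.transform import Rotation as Ro
rep(); print(arm.state()['moment']);print(Ro.from_quat(arm.state()['orientation']).as_matrix().round(4)[:,1])
"
```

```text
t 14.4167 fix xy [-0.0021 -0.    ] z 0.0705 F fix [-5.   0.5 -2.8] open 0.0289
[-0.31556732  1.37720808  0.02779832]
[-1.1e-03 -1.0e-04 -1.0e+00]
```

Request:
servo_tool:
  xyz:
    - [0, 0, 0]
    - [0, 0, 0]
    - [0, 0, 0]
    - [0, 0, 0]
    - [0, 0, 0]
    - [0, 0, 0]
  dr:
    - [0, 0, 0]
    - [0, 0, 0]
    - [0, 0, 0]
    - [0, 0, 0]
    - [0, 0, 0]
    - [0, 0, 0]
  gripper: [0.4, 0.5, 0.6, 0.6, 0.6, 0.6]

```text
time_s: 14.92
tcp_pos: [0.5927, -0.0367, 0.0712]
orientation: [-0.539, 0.457, -0.458, 0.54]
contact_force: [-0.2, 1.0, 0.3]
opening: 0.051
```

```bash
python3 -c "
from h import *
rep()
w=arm.snapshot('wrist')['color']; cv2.imwrite('pics/w10.png',w[180:320,230:440].repeat(3,0).repeat(3,1))
w=arm.snapshot('side')['color']; cv2.imwrite('pics/s10.png',cv2.resize(w[180:340,260:430],None,fx=3.5,fy=3.5,interpolation=cv2.INTER_CUBIC))
rep()
"
```

```text
t 14.9167 fix xy [-0.0007  0.    ] z 0.0712 F fix [-0.   1.   0.3] open 0.051
t 15.0167 fix xy [-0.0012  0.    ] z 0.0708 F fix [ 0.9 -0.1  0.1] open 0.0517
```

View pics/w10.png

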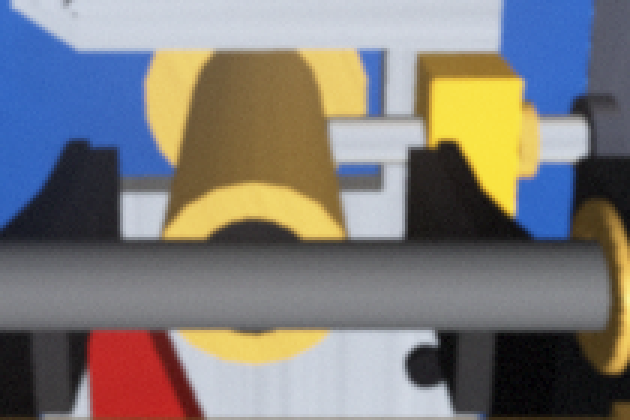

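View pics/s10.png

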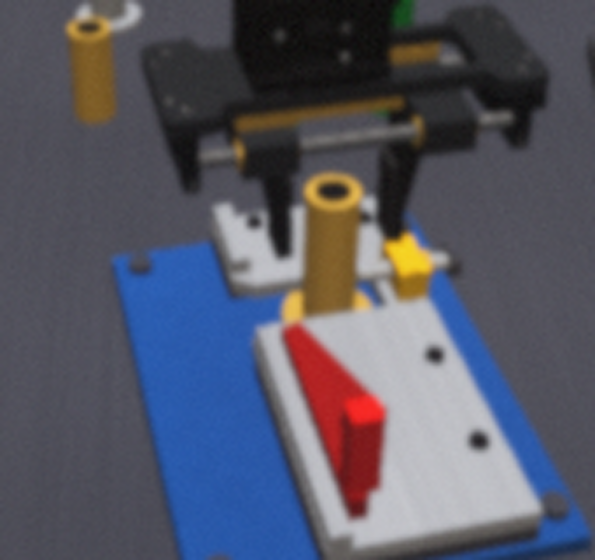

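The bush stands upright at the screw, with the tip touching at crop (328,140). Next I rise, close the fingers and go behind the handle (world about 0.588, -0.212).

Request:
servo_tool:
  xyz:
    - [0, 0, 0.008]
    - [0, 0, 0.016]
    - [0, 0, 0.025]
    - [0, 0, 0.025]
    - [0, 0, 0.012]
    - [0, 0, 0]
  dr:
    - [0, 0, 0]
    - [0, 0, 0]
    - [0, 0, 0]
    - [0, 0, 0]
    - [0, 0, 0]
    - [0, 0, 0]
  gripper: [0.6, 0.6, 0.6, 0.6, 0.6, 0.6]

```text
time_s: 15.52
tcp_pos: [0.5941, -0.0372, 0.1604]
orientation: [-0.537, 0.456, -0.459, 0.541]
contact_force: [0.8, -0.3, -0.9]
opening: 0.0522
```

Request:
servo_tool:
  xyz:
    - [-0.0004, -0.0175, 0]
    - [-0.0004, -0.0175, 0]
    - [-0.0004, -0.0175, 0]
    - [-0.0004, -0.0175, 0]
    - [-0.0004, -0.0175, 0]
    - [-0.0004, -0.0175, 0]
    - [-0.0004, -0.0175, 0]
    - [-0.0004, -0.0175, 0]
    - [-0.0004, -0.0175, 0]
    - [-0.0004, -0.0175, 0]
    - [0, 0, 0]
    - [0, 0, 0]
  dr:
    - [0, 0, 0]
    - [0, 0, 0]
    - [0, 0, 0]
    - [0, 0, 0]
    - [0, 0, 0]
    - [0, 0, 0]
    - [0, 0, 0]
    - [0, 0, 0]
    - [0, 0, 0]
    - [0, 0, 0]
    - [0, 0, 0]
    - [0, 0, 0]
  gripper: [0, 0, 0, 0, 0, 0, 0, 0, 0, 0, 0, 0]

```text
time_s: 16.52
tcp_pos: [0.5868, -0.2126, 0.1554]
orientation: [0.539, -0.459, 0.458, -0.538]
contact_force: [0.1, 0.5, 0.4]
opening: 0.0007
```

```bash
python3 -c "
from h import *
rep()
w=arm.snapshot('wrist'); cv2.imwrite('pics/w11.png',w['color'])
print(proj(w,[.5849,-.1832,.095]))
d=arm.snapshot('side'); cv2.imwrite('pics/s11.png',cv2.resize(d['color'][150:360,250:450],None,fx=2.8,fy=2.8,interpolation=cv2.INTER_CUBIC))
"
```

```text
t 16.5167 fix xy [-0.0349 -0.1726] z 0.1554 F fix [0.2 0.5 0.4] open 0.0007
[321.1724035  170.75338074]
```

View pics/w11.png

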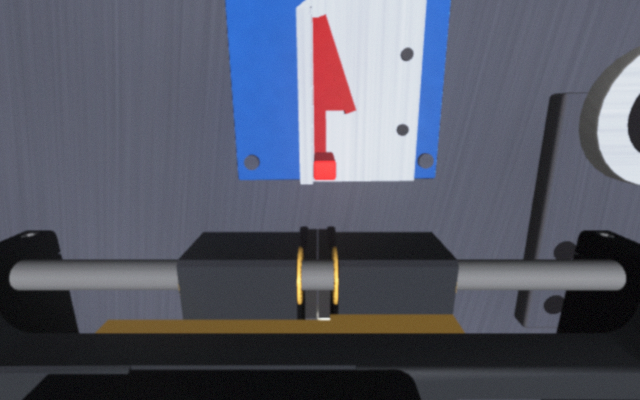

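View pics/s11.png

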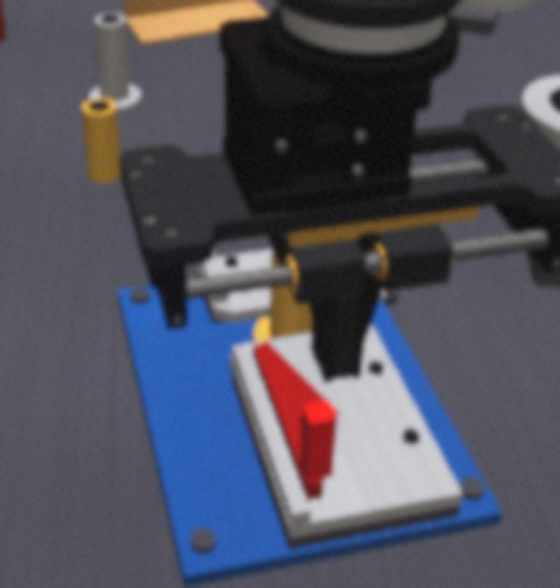

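Request:
servo_tool:
  xyz:
    - [0.003, 0.0005, -0.02]
    - [0, 0, -0.02]
    - [0, 0, -0.02]
    - [0, 0, -0.018]
    - [0, 0, -0.01]
    - [0, 0, -0.002]
    - [0, 0, 0]
    - [0, 0, 0]
  dr:
    - [0, 0, 0]
    - [0, 0, 0]
    - [0, 0, 0]
    - [0, 0, 0]
    - [0, 0, 0]
    - [0, 0, 0]
    - [0, 0, 0]
    - [0, 0, 0]
  gripper: [0, 0, 0, 0, 0, 0, 0, 0]

```text
time_s: 17.28
tcp_pos: [0.5916, -0.2112, 0.0676]
orientation: [-0.539, 0.457, -0.458, 0.539]
contact_force: [0.2, 1.0, 0.6]
opening: 0.0002
```

```bash
python3 -c "
from h import *
rep()
w=arm.snapshot('wrist'); cv2.imwrite('pics/w12.png',w['color'])
d=arm.snapshot('side'); cv2.imwrite('pics/s12.png',cv2.resize(d['color'][150:360,250:450],None,fx=2.8,fy=2.8,interpolation=cv2.INTER_CUBIC))
"
```

```text
t 17.2833 fix xy [-0.0299 -0.1719] z 0.0676 F fix [0.4 0.9 0.6] open 0.0002
```

View pics/w12.png

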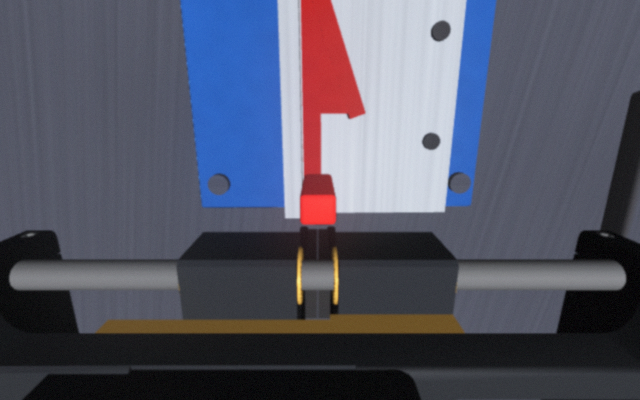

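View pics/s12.png

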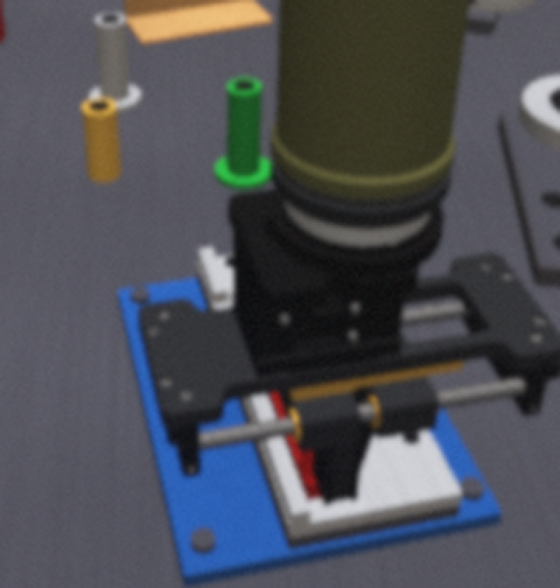

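The fingers are in line with the handle (318 vs 317). Push along fixture +y.

Request:
servo_tool:
  xyz:
    - [-0.0005, 0.003, 0]
    - [-0.0005, 0.003, 0]
    - [-0.0005, 0.003, 0]
    - [-0.0005, 0.003, 0]
    - [-0.0004, 0.003, 0]
    - [-0.0005, 0.003, 0]
    - [0, 0, 0]
  dr:
    - [0, 0, 0]
    - [0, 0, 0]
    - [0, 0, 0]
    - [0, 0, 0]
    - [0, 0, 0]
    - [0, 0, 0]
    - [0, 0, 0]
  gripper: [0, 0, 0, 0, 0, 0, 0]

```text
time_s: 17.97
tcp_pos: [0.5882, -0.1949, 0.067]
orientation: [0.539, -0.457, 0.459, -0.539]
contact_force: [2.0, -4.6, -1.8]
opening: 0.0003
```

```bash
python3 -c "
from h import *
rep()"
```

```text
t 17.9667 fix xy [-0.0306 -0.1553] z 0.067 F fix [ 1.2 -4.9 -1.8] open 0.0003
```

Request:
servo_tool:
  xyz:
    - [-0.0007, 0.004, 0]
    - [-0.0006, 0.004, 0]
    - [-0.0007, 0.004, 0]
    - [-0.0006, 0.004, 0]
    - [-0.0007, 0.004, 0]
    - [-0.0006, 0.004, 0]
    - [0, 0, 0]
  dr:
    - [0, 0, 0]
    - [0, 0, 0]
    - [0, 0, 0]
    - [0, 0, 0]
    - [0, 0, 0]
    - [0, 0, 0]
    - [0, 0, 0]
  gripper: [0, 0, 0, 0, 0, 0, 0]

```text
time_s: 18.55
tcp_pos: [0.584, -0.1704, 0.067]
orientation: [0.539, -0.457, 0.458, -0.539]
contact_force: [0.6, -4.7, 1.3]
opening: 0.0004
```

```bash
python3 -c "
from h import *
rep()
w=arm.snapshot('wrist'); cv2.imwrite('pics/w13.png',w['color'])
"
```

```text
t 18.55 fix xy [-0.0308 -0.1304] z 0.067 F fix [-0.2 -4.7  1.3] open 0.0004
```

View pics/w13.png

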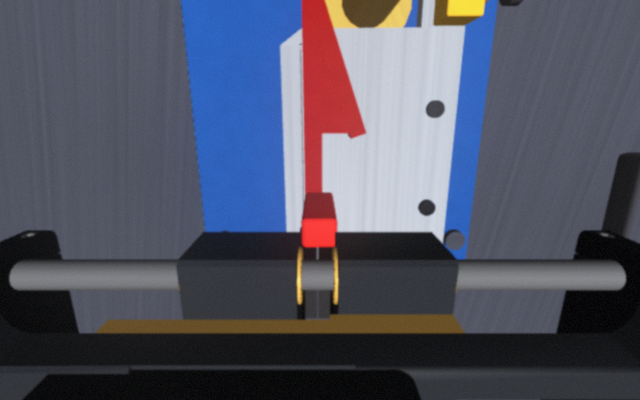

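The wedge is sliding at its 5 N drag and the bush is visible at (370,10). On.

Request:
servo_tool:
  xyz:
    - [-0.0007, 0.004, 0]
    - [-0.0006, 0.004, 0]
    - [-0.0007, 0.004, 0]
    - [-0.0006, 0.004, 0]
    - [-0.0007, 0.004, 0]
    - [-0.0006, 0.004, 0]
    - [0, 0, 0]
  dr:
    - [0, 0, 0]
    - [0, 0, 0]
    - [0, 0, 0]
    - [0, 0, 0]
    - [0, 0, 0]
    - [0, 0, 0]
    - [0, 0, 0]
  gripper: [0, 0, 0, 0, 0, 0, 0]

```text
time_s: 19.18
tcp_pos: [0.5799, -0.146, 0.0669]
orientation: [0.539, -0.458, 0.458, -0.539]
contact_force: [-0.7, -3.5, 2.3]
opening: 0.0002
```

```bash
python3 -c "
from h import *
rep()"
```

```text
t 19.1833 fix xy [-0.0309 -0.1057] z 0.0669 F fix [-1.2 -3.4  2.3] open 0.0002
```

Expected jam near TCP y ≈ -0.09. Slower now.

Request:
servo_tool:
  xyz:
    - [-0.0003, 0.002, 0]
    - [-0.0003, 0.002, 0]
    - [-0.0004, 0.002, 0]
    - [-0.0003, 0.002, 0]
    - [0, 0, 0]
  dr:
    - [0, 0, 0]
    - [0, 0, 0]
    - [0, 0, 0]
    - [0, 0, 0]
    - [0, 0, 0]
  gripper: [0, 0, 0, 0, 0]

```text
time_s: 19.6
tcp_pos: [0.5786, -0.1382, 0.0668]
orientation: [0.539, -0.458, 0.458, -0.539]
contact_force: [0.6, -5.8, 0.9]
opening: 0.0007
```

Request:
servo_tool:
  xyz:
    - [-0.0003, 0.002, 0]
    - [-0.0003, 0.002, 0]
    - [0, 0, 0]
  dr:
    - [0, 0, 0]
    - [0, 0, 0]
    - [0, 0, 0]
  gripper: [0, 0, 0]

```text
time_s: 19.85
tcp_pos: [0.578, -0.1349, 0.0668]
orientation: [0.539, -0.458, 0.458, -0.538]
contact_force: [1.0, -5.3, 1.7]
opening: 0.0002
```

Request:
servo_tool:
  xyz:
    - [-0.0002, 0.001, 0]
    - [-0.0001, 0.001, 0]
    - [0, 0, 0]
  dr:
    - [0, 0, 0]
    - [0, 0, 0]
    - [0, 0, 0]
  gripper: [0, 0, 0]

```text
time_s: 20.1
tcp_pos: [0.578, -0.1346, 0.0669]
orientation: [0.539, -0.457, 0.459, -0.538]
contact_force: [0.7, -9.5, 0.4]
opening: 0.0004
```

The wedge has stopped and the force is rising. Measure, then press to about 16 N.

Request:
servo_tool:
  xyz:
    - [-0.0002, 0.001, 0]
    - [-0.0001, 0.001, 0]
    - [0, 0, 0]
  dr:
    - [0, 0, 0]
    - [0, 0, 0]
    - [0, 0, 0]
  gripper: [0, 0, 0]

```text
time_s: 20.35
tcp_pos: [0.5779, -0.1343, 0.0669]
orientation: [0.539, -0.457, 0.46, -0.537]
contact_force: [1.2, -11.0, -1.2]
opening: 0.0006
```

```bash
python3 -c "
from h import *
rep()
w=arm.snapshot('wrist'); cv2.imwrite('pics/w14.png',w['color'])
d=arm.snapshot('side'); cv2.imwrite('pics/s14.png',cv2.resize(d['color'][150:360,250:450],None,fx=2.8,fy=2.8,interpolation=cv2.INTER_CUBIC))
"
```

```text
t 20.35 fix xy [-0.031  -0.0938] z 0.0669 F fix [ -0.6 -11.   -1.2] open 0.0006
```

View pics/w14.png

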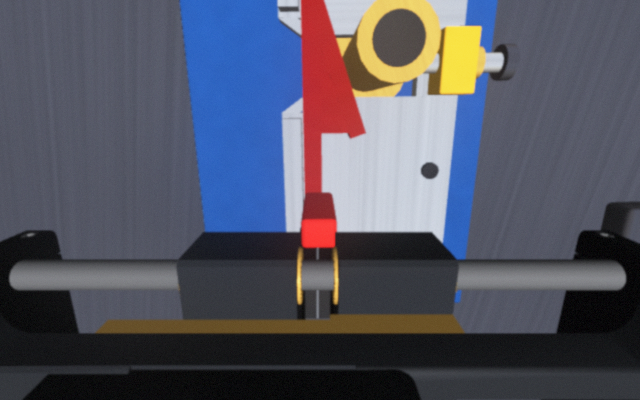

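View pics/s14.png

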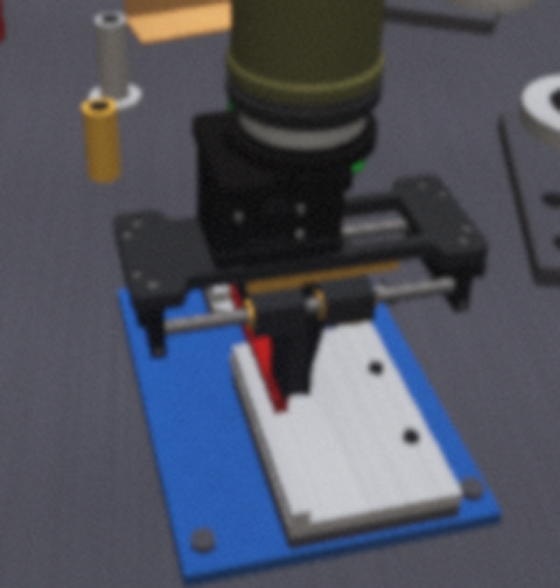

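The wedge face bears on the barrel at about (350,75), and the barrel is on the screw at (435,62). Press on.

Request:
servo_tool:
  xyz:
    - [-0.0002, 0.001, 0]
    - [-0.0001, 0.001, 0]
    - [0, 0, 0]
    - [0, 0, 0]
  dr:
    - [0, 0, 0]
    - [0, 0, 0]
    - [0, 0, 0]
    - [0, 0, 0]
  gripper: [0, 0, 0, 0]

```text
time_s: 20.78
tcp_pos: [0.5778, -0.1339, 0.067]
orientation: [0.54, -0.456, 0.461, -0.537]
contact_force: [1.3, -14.2, -2.5]
opening: 0.0
```

```bash
python3 -c "
from h import *
rep()"
```

```text
t 20.7833 fix xy [-0.031  -0.0935] z 0.067 F fix [ -1.  -14.3  -2.5] open 0.0
```

Request:
servo_tool:
  xyz:
    - [-0.0002, 0.001, 0]
    - [0, 0, 0]
    - [0, 0, 0]
    - [0, 0, 0]
  dr:
    - [0, 0, 0]
    - [0, 0, 0]
    - [0, 0, 0]
    - [0, 0, 0]
  gripper: [0, 0, 0, 0]

```text
time_s: 21.12
tcp_pos: [0.5778, -0.1338, 0.067]
orientation: [0.54, -0.456, 0.462, -0.536]
contact_force: [3.9, -15.2, -3.5]
opening: 0.0006
```

```bash
python3 -c "
from h import *
rep()"
```

```text
t 21.1167 fix xy [-0.031  -0.0933] z 0.067 F fix [  1.4 -15.6  -3.5] open 0.0006
```

15.6 N is reached, so I back off gently and clear the handle.

Request:
servo_tool:
  xyz:
    - [0.0003, -0.002, 0]
    - [0.0003, -0.002, 0]
    - [0.0004, -0.002, 0]
    - [0.0003, -0.002, 0]
    - [0.0007, -0.004, 0]
    - [0.0006, -0.004, 0]
    - [0.0007, -0.004, 0]
    - [0, 0, 0]
  dr:
    - [0, 0, 0]
    - [0, 0, 0]
    - [0, 0, 0]
    - [0, 0, 0]
    - [0, 0, 0]
    - [0, 0, 0]
    - [0, 0, 0]
    - [0, 0, 0]
  gripper: [0, 0, 0, 0, 0, 0, 0, 0]

```text
time_s: 21.78
tcp_pos: [0.5803, -0.1469, 0.0664]
orientation: [0.539, -0.458, 0.458, -0.539]
contact_force: [-0.0, 0.6, -0.5]
opening: 0.0003
```

```bash
python3 -c "
from h import *
rep()"
```

```text
t 21.7833 fix xy [-0.0306 -0.1067] z 0.0664 F fix [ 0.1  0.6 -0.5] open 0.0003
```

Request:
servo_tool:
  xyz:
    - [0, 0, 0.02]
    - [0, 0, 0.03]
    - [0, 0, 0.03]
    - [0, 0, 0.03]
    - [0.002, -0.02, 0.02]
    - [0.002, -0.02, 0.01]
    - [0.002, -0.02, 0]
    - [0, -0.02, 0]
    - [0, -0.02, 0]
    - [0, -0.02, 0]
    - [0, 0, 0]
    - [0, 0, 0]
  dr:
    - [0, 0, 0]
    - [0, 0, 0]
    - [0, 0, 0]
    - [0, 0, 0]
    - [0, 0, 0]
    - [0, 0, 0]
    - [0, 0, 0]
    - [0, 0, 0]
    - [0, 0, 0]
    - [0, 0, 0]
    - [0, 0, 0]
    - [0, 0, 0]
  gripper: [0, 0, 0, 0, 0, 0, 0, 0, 0, 0, 0, 0]

```text
time_s: 22.78
tcp_pos: [0.5858, -0.2675, 0.2064]
orientation: [0.538, -0.459, 0.458, -0.538]
contact_force: [1.0, -0.3, -0.9]
opening: 0.0004
```

```bash
python3 -c "
from h import *
rep()
w=arm.snapshot('wrist'); cv2.imwrite('pics/w15.png',w['color'])
d=arm.snapshot('side'); cv2.imwrite('pics/s15.png',cv2.resize(d['color'][130:340,250:450],None,fx=2.8,fy=2.8,interpolation=cv2.INTER_CUBIC))
t=arm.snapshot('top'); cv2.imwrite('pics/t15.png',cv2.resize(t['color'][120:260,160:450],None,fx=2.7,fy=2.7,interpolation=cv2.INTER_CUBIC))
"
```

```text
t 22.7833 fix xy [-0.0447 -0.2266] z 0.2064 F fix [ 0.9 -0.5 -0.9] open 0.0004
```

View pics/s15.png

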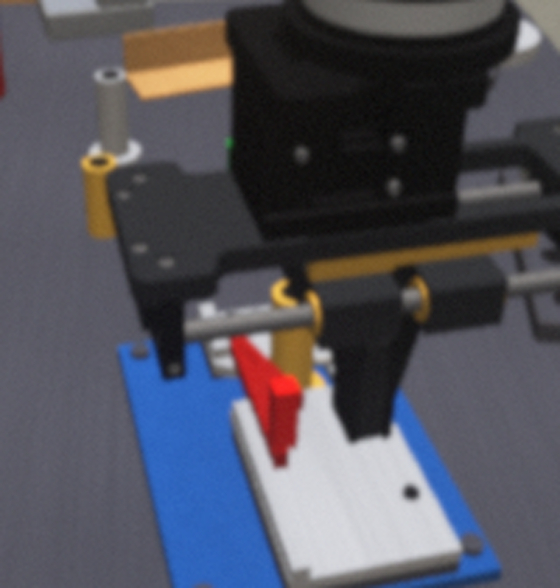

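View pics/t15.png

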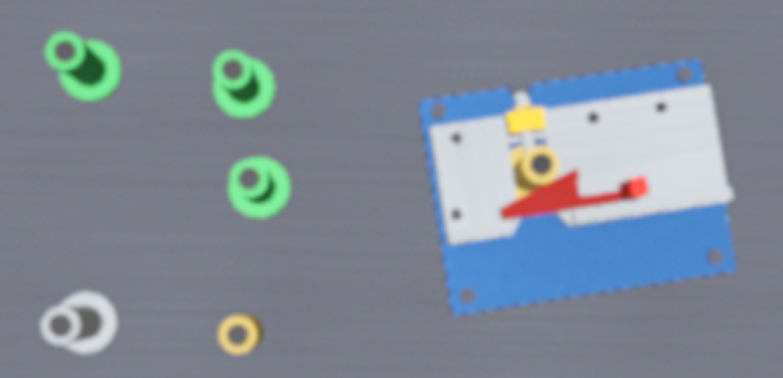

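View pics/w15.png

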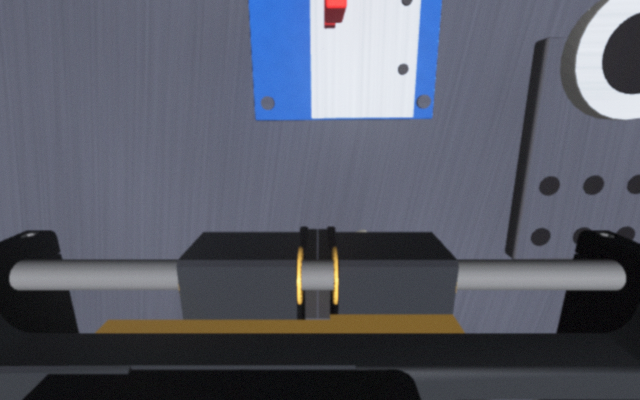

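The top view shows the bush at (541,163) between wedge and screw, with the wedge in place at (640,187). The bystanders are unmoved at (85,322) and (238,334). A quick numeric check, then hand in.

```bash
python3 -c "
from h import *
d=arm.snapshot('top')
c=lambda u,v:(160+(u+.5)/2.7-.5,120+(v+.5)/2.7-.5)
print('bush top',fx(ray(d,*c(541,163),.102)),'handle',fx(ray(d,*c(640,187),.095)),'tip',fx(ray(d,*c(503,212),.047)))
print('steel',ray(d,*c(60,325),.09).round(4),'sleeve',ray(d,*c(238,334),.07).round(4))
arm.finish_job(); print(arm.state()['time_s'])
"
```

```text
bush top [-0.0031  0.0017] handle [-0.0332 -0.0758] tip [-0.0349  0.0313]
steel [0.4555 0.344  0.09  ] sleeve [0.4495 0.2059 0.07  ]
the job is handed in; nothing more can be done
the job is handed in; nothing more can be done
```

The brass bush is in the slot, pressed against the stop screw and held there by the wedge. I handed the job in at about 23 s, with the arm clear of everything.

- **Bush:** I picked the flanged brass bush from among the look-alikes and slid it flange-first under the plate. Contact with the screw came at about fixture x -2 mm, and I pressed it home with about 11 N before letting go.
- **Wedge:** I pushed the red handle until the wedge stopped moving, then pressed to about 15.6 N and backed off without touching anything else.

**Last checks (top camera):**

| Item | Measured |
|---|---|
| Bush top, fixture x / y | about -3 / +2 mm (contact was felt at x -2, y 0) |
| Wedge origin, fixture y | about 34 mm from the handle, 31 mm from the tip |
| Wedge jam position expected from the screw setting | about 37 mm |
| Steel bush, sleeve | within about 1 mm of where they started |

The wedge readings fall 3 to 6 mm short of the position I worked out. I put that down to camera error and my rough estimate. The wedge did stop firmly, and the last picture shows it still in place.

I judged the bush upright from the pictures only. I did not test how tightly it is held after I let go.

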